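Fit the splined turning handle to the leaning spice mill

TASK

Take the bar-gripped turning handle out of the wooden rack by lifting it straight up, upright, from between the rack's uprights. Carry it to the spice mill, turn it until its splines mesh with the teeth in the leaning drive cup, and with the gripper push it fully home, flange flat on the cup's rim; then let go. Leave the other two tops in the rack, and the pot, jar, saucer and spatula where they stand.

Things in the scene. Friction and masses are not known exactly. Their poses are not given: they have to be found in the camera images.
- handle_grip (a point): Middle of the grip of the loose turning handle (about 0.28 kg). Axes of the handle: z along its axis, from shank to grip (up in the rack). The grip is a wooden bar 78 mm long along y, 20 mm thick along x, 44 mm high along z. Below the bar is a round aluminium flange, 88 mm in diameter, 8 mm thick, its underside 30 mm below this point.
- handle_foot (a point): Centre of the lower end of the same handle's shank, 58 mm below the grip point along the handle's axis; same axes. The shank, 28 mm long below the flange, is a star of six straight splines, 64 mm tip to tip, each 11 mm thick: one along +x, the others every 60 degrees.
- socket (a point): Centre of the open mouth (rim plane) of the steel drive cup in the mill's drum. z is the cup's axis, out of the mouth, leaning 30 degrees from vertical, roughly towards the robot; x, y turn with the cup, which is at any angle and stiff to turn (0.6 N m). Rim 82 mm outside, 70 mm inside; 31 mm deep. Fully home the handle's flange lies on the rim: grip point 30 mm out of the mouth, foot 28 mm inside.
- teeth (a point): Point on the cup's axis level with its tooth tops, 7 mm inside the mouth; axes as socket. Six teeth, 10 mm wide, tips bevelled 1.5 mm, reach in to 21.5 mm from the axis, at 30, 90, 150.. degrees from x. The splines pass between them (2.5 mm play) if handle x and cup x agree within 6 degrees, or differ by a multiple of 60; else the shank stops on the tooth tops, flange 21 mm above the rim.
- mill: The fixed spice mill, grey and steel, about 260 mm long. Origin on the board; the cup's mouth is 160 mm above it. x points to the mill's back, so the drum leans to -x by 30 degrees. A steel hopper, 76 mm in diameter, rises to 165 mm at x = 142 mm behind it.
- rack: The fixed wooden rack, board 115 x 335 x 14 mm, origin at the centre of its underside, z up. Three stations 108 mm apart along its y (at -108, 0, 108 mm) hold the three tops in any order. At each, six round uprights, 23 mm high (top 37 mm over the table), stand between the splines with about 2.5 mm play; the shank's foot rests on the rack's board.
- knob_top: Neighbour in the rack, same shank and flange but with a round ball knob, 84 mm high in all; origin at its foot. To be left in place.
- cone_top: Neighbour in the rack, same shank and flange but with a wooden cone, 84 mm high in all; origin at its foot. To be left in place.
- pot: Open steel pot, 180 mm in diameter, 120 mm high; origin at the centre of its underside. Bystander.
- jar: Green glass jar with a cap, 80 mm in diameter, 130 mm high; origin at the centre of its underside. Bystander.
- saucer: Ceramic saucer, 140 mm in diameter; origin at the centre of its underside. Bystander.
- spatula: Spatula lying on the board, 280 mm long along its x. Bystander.
Not all that is in view belongs to the job. Leave any black or blue look-alike of the part that bears handle_grip alone.

How it is judged:
By the outcome, as a careful person would: the job done as asked, in the order asked, and still so for the second after the job is handed in, with the robot touching nothing.
It also fails if it takes over 42 s, if anything falls off the work surface, if the arm or the gripper's body presses on something with over 40 N, if the wrist force passes 120 N, or if a joint passes its speed limit or range.

ROBOT

A 6-joint arm with a two-finger parallel gripper is mounted at the origin on the work surface. World frame = base frame: x ahead of the robot, y to its left, z up, the work surface at z = 0. Lengths are in m, angles in rad, forces in N, time in s.
With the tool pointing down it reaches from about 0.3 to 0.775 m from the base axis. Payload 14.6 kg.
Tool frame: the origin (TCP) lies on the centre line of the jaws, within the pads' length; the fingertips stand 8 mm ahead of it and the grasp point (between the pads) lies 11 mm behind it; z points along the fingers, y is the direction in which the jaws open and shut (so a half turn about z gives the same grasp; the last joint's range is limited). The gripper opens to 85 mm and grips with 20 to 120 N. Pads are 22 mm wide; open, the fingers measure 114 mm over their backs; the gripper's body (76 mm by 85 mm) begins 54 mm behind the grasp point. The pads swing forward as they close: fully open they stand 13 mm farther back than shut.
Start: joints at [-1.345, 0.3, 1.521, -0, 1.321, -0.067], TCP at [0.159, -0.527, 0.239] pointing down, gripper open.
Joint ranges: [-3.03, 3.03], [-0.79, 2.21], [0.23, 2.52], [-1.04, 4.18], [0, 3.07], [-2.55, 2.55]. Speed limits (rad/s): [2.22, 2.22, 2.57, 3.14, 3.14, 3.14].

INTERFACE

Orientations are given as a unit quaternion [x, y, z, w].
In Python, from bench import observe, viewer, manip gives the robot as it stands.
- The arm moves only by the shell command python3 -m crank 'ROWS' [FORCE]. ROWS is JSON, a list of rows, each a list of 3 entries, a list of its own where there are three numbers: the shift along the tool's x, y, z in m, then the turn about the tool's z in degrees, then the finger opening in m, from 0 to 0.0854. In form: [[[x, y, z], twist, hand], ...]. A call has 1 to 12 rows; each row is the pose to reach, as a shift and turn from the pose commanded when the call began, along the tool's axes at that moment; what a row does not reach only later rows make up. A row lasts 1/12 s, in which the tool goes at most 41.7 mm and 7.16 degrees, less where a joint would pass 70% of its speed; a pose out of reach is approached as far as the arm can. A call with a gripper value outside its range is refused whole. The fingers move at their own pace and stop on an object; FORCE is the grip in N (left out, the last holds). Time passes only in rows, so rows that repeat a pose let the fingers close. It gives the time, the measured TCP pose, the force and the opening at its end, in the units of the state.
- observe(): the state, without advancing time (a new reading comes with each control period).
- viewer.camera(name): name is "scene" or "top"; returns the picture (400x640x3 uint8, red, green, blue); there is no depth.
- viewer.camera_params(name): a dict with "fovy" (degrees; the focal length in pixels is half the picture's height over the tangent of half this angle, whatever the lens; pixels are square), "cx", "cy" (the principal point, pixels), "position" and "attitude" of the camera in the world. Camera axes: x right, y down, z forward; pixel columns grow to the right and rows downward; lengths in m; the calibration is good to about 2 mm. A picture is of the moment at which its call begins. camera_params takes no time and is no camera call.
- manip.hand_in(): hands the job in, once; it reports no verdict.
The state is a dict: "t": time; "q": joint angles; "joint_velocities": joint speeds; "joint_efforts": joint torques, N m; "position": TCP position; "eef_rot": TCP orientation; "contact_force": force on the tool from outside, world axes, zero at the start; "wrist_torque": the same for the moment, N m; "opening": opening from 0.0 (shut) to 1.0 (fully open).
Only numpy, scipy, OpenCV 4.12 (cv2) and the standard library are available. Lean on these libraries where they do the work, as an engineer would, in place of code of your own. Each camera call takes 0.05 s, during which the arm holds its last target.

## Working session

There is one attempt and no reset: what is moved stays moved. The work goes in short steps, Python scripts to look and compute and a shell command to move; the robot and the scene stay as the last step left them, time stands still between calls to the robot, and variables do not carry over. Pictures are saved under pics/ and viewed, and the job is handed in when it is done.

```bash
ls; mkdir -p pics; python3 - <<'E'
from bench import observe, viewer, manip
import cv2
s=observe(); print({k:s[k] for k in('t','position','eef_rot','opening','contact_force')})
for n in('scene','top'):
    p=viewer.camera_params(n);print(n,p)
    im=viewer.camera(n);cv2.imwrite(f'pics/{n}0.png',im[:,:,::-1])
E
```

```text
pics
{'t': 0.0, 'position': array([ 0.15869276, -0.52636795,  0.23869579]), 'eef_rot': array([ 9.89301797e-01,  1.45882158e-01, -5.74372716e-05, -5.89730937e-04]), 'opening': 0.9992348921429973, 'contact_force': array([-0.0595031 ,  0.4126488 ,  0.27988643])}
scene {'fovy': 42.850539437742185, 'cx': 323.2382230748218, 'cy': 186.79080397845448, 'position': array([ 1.16758176, -0.49661563,  1.28162104]), 'attitude': array([ 0.86671435,  0.39816674, -0.12344399, -0.27391798])}
top {'fovy': 44.63908766806613, 'cx': 318.4347445969509, 'cy': 192.25958661610608, 'position': array([0.35457014, 0.0347381 , 1.35380635]), 'attitude': array([ 0.70710666, -0.70290631,  0.05518764, -0.05363976])}
```

View pics/scene0.png

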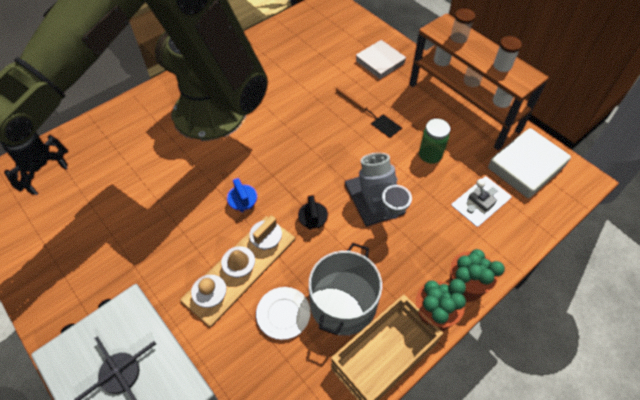

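View pics/top0.png

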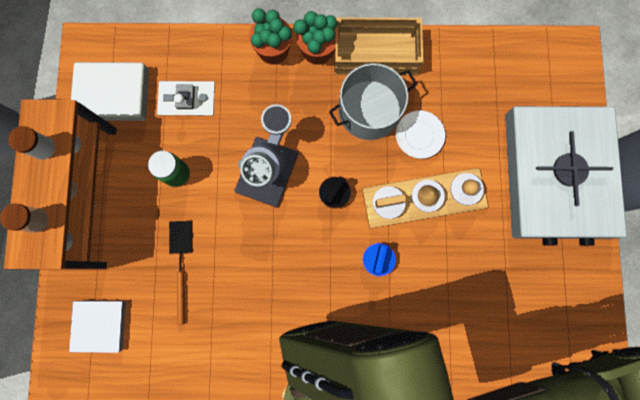

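The bar handle is at the rack's end, around (390,202) in top and (266,234) in scene. The mill cup is around (258,170) in top and (376,163) in scene. I'll zoom in on both.

```bash
python3 - <<'E'
import cv2,numpy as np
def c(n,x0,y0,w,h,k,o):
    im=cv2.imread(f'pics/{n}0.png')[y0:y0+h,x0:x0+w]
    cv2.imwrite(o,cv2.resize(im,None,fx=k,fy=k,interpolation=cv2.INTER_CUBIC))
c('top',360,160,135,75,5.9,'pics/zt_rack.png')
c('top',230,100,75,110,5.4,'pics/zt_mill.png')
c('scene',180,210,125,115,5,'pics/zs_rack.png')
c('scene',335,140,80,90,6.5,'pics/zs_mill.png')
E
```

```text
(no output)
```

View pics/zt_rack.png

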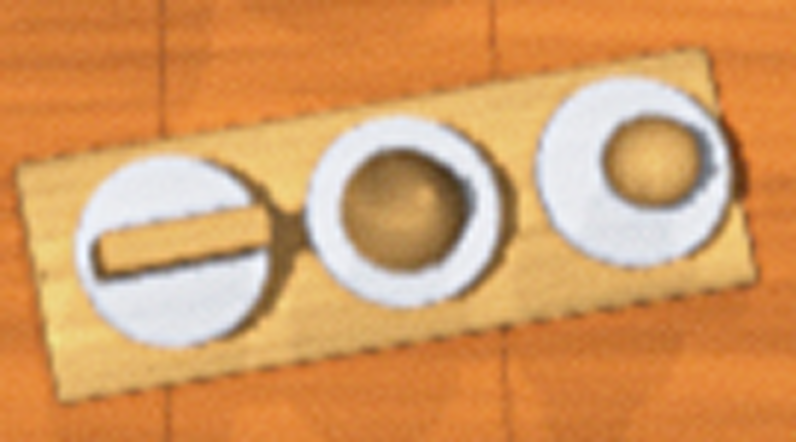

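View pics/zt_mill.png

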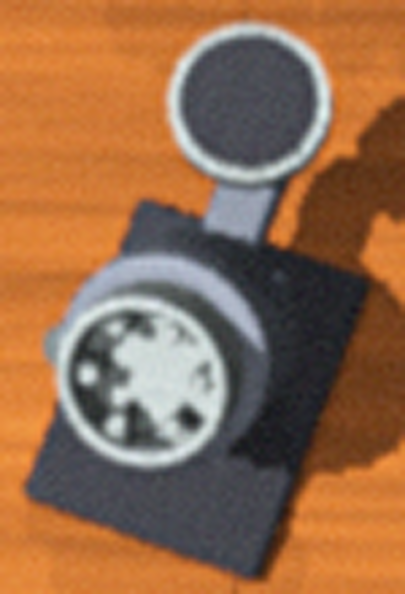

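View pics/zs_rack.png

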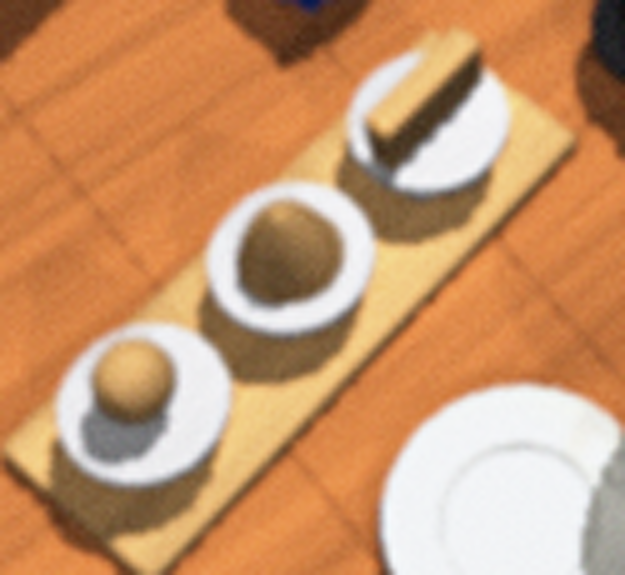

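View pics/zs_mill.png

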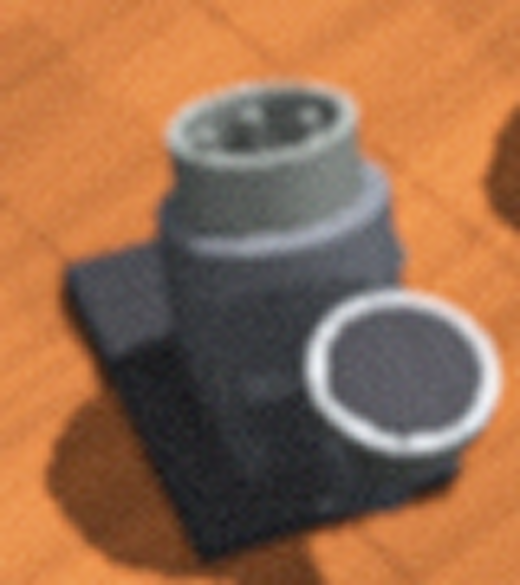

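```bash
cat > h.py <<'E'
import numpy as np,cv2
from scipy.spatial.transform import Rotation as R
from scipy.optimize import least_squares
from bench import observe,viewer,manip
P={n:viewer.camera_params(n) for n in('scene','top')}
def proj(n,X):
    p=P[n];X=np.atleast_2d(X);f=200/np.tan(np.radians(p['fovy']/2))
    c=R.from_quat(p['attitude']).inv().apply(X-p['position'])
    return np.c_[p['cx']+f*c[:,0]/c[:,2],p['cy']+f*c[:,1]/c[:,2]]
def grab(n,k=1):
    return np.mean([viewer.camera(n)[:,:,::-1].astype(float) for _ in range(k)],0)
def zoom(im,n,x0,y0,w,h,k,polys,out):
    z=cv2.resize(np.clip(im[y0:y0+h,x0:x0+w],0,255).astype(np.uint8),None,fx=k,fy=k,interpolation=cv2.INTER_CUBIC)
    for X,col,cl in polys:
        q=(proj(n,X)-[x0,y0]+.5)*k-.5
        cv2.polylines(z,[np.round(q*16).astype(int)],cl,col,1,cv2.LINE_AA,4)
    cv2.imwrite(out,z)
def circ(r,z=0,k=60):
    t=np.linspace(0,2*np.pi,k,endpoint=False);return np.c_[r*np.cos(t),r*np.sin(t),0*t+z]
def T(R_,p,X): return R_.apply(X)+p
E
python3 - <<'E'
from h import *
for n in('scene','top'): np.save(n+'.npy',grab(n,5))
px=lambda u,v,x0,y0,k:(x0+(u+.5)/k-.5,y0+(v+.5)/k-.5)
# rack: corners at z=.014 (both ordering), top & scene
Ct=[px(u,v,360,160,5.9) for u,v in((18,163),(705,48),(757,283),(62,402))]
def back(n,uv,z):
    p=P[n];f=200/np.tan(np.radians(p['fovy']/2))
    d=R.from_quat(p['attitude']).apply([(uv[0]-p['cx'])/f,(uv[1]-p['cy'])/f,1]);return p['position']+d*(z-p['position'][2])/d[2]
for c in Ct: print('corner',back('top',c,.014).round(4))
Cs=[px(u,v,180,210,5) for u,v in((578,138),(5,450))]
for c in Cs: print('cornerS',back('scene',c,.014).round(4))
for u,v in((173,251),(404,212),(634,171)): print('flange',back('top',px(u,v,360,160,5.9),.050).round(4))
for u,v in((428,122),(292,258),(143,405)): print('flangeS',back('scene',px(u,v,180,210,5),.050).round(4))
for u,v in((95,238),(265,206),(270,243),(100,277)): print('bar',back('top',px(u,v,360,160,5.9),.094).round(4))
print('hop',back('top',px(250,104,230,100,5.4),.165),back('scene',px(402,372,335,140,6.5),.165))
print('cup',back('top',px(144,380,230,100,5.4),.16),back('scene',px(262,124,335,140,6.5),.16))
E
```

```text
corner [ 0.5776 -0.0908  0.014 ]
corner [ 0.6351 -0.4182  0.014 ]
corner [ 0.5226 -0.4376  0.014 ]
corner [ 0.4647 -0.1104  0.014 ]
cornerS [ 0.5797 -0.0885  0.014 ]
cornerS [ 0.5295 -0.4344  0.014 ]
flange [ 0.5312 -0.158   0.05  ]
flange [ 0.5499 -0.2644  0.05  ]
flange [ 0.5697 -0.3708  0.05  ]
flangeS [ 0.5345 -0.1568  0.05  ]
flangeS [ 0.5539 -0.2623  0.05  ]
flangeS [ 0.5728 -0.3692  0.05  ]
bar [ 0.5309 -0.1171  0.094 ]
bar [ 0.5457 -0.1927  0.094 ]
bar [ 0.5291 -0.1945  0.094 ]
bar [ 0.5135 -0.1191  0.094 ]
hop [0.7263179  0.14129747 0.165     ] [0.72881738 0.14212395 0.165     ]
cup [0.59533914 0.18821046 0.16      ] [0.59727565 0.19100312 0.16      ]
```

```bash
cat > cup.py <<'E'
from h import *
def fr(yaw,phi=0): return R.from_euler('z',yaw,degrees=True)*R.from_euler('y',-30,degrees=True)*R.from_euler('z',phi,degrees=True)
def tooth(phi,z=-.007):
    o=[]
    for k in range(6):
        q=R.from_euler('z',phi+30+60*k,degrees=True)
        o.append(q.apply([[.035,-.005,z],[.0215,-.005,z],[.0215,.005,z],[.035,.005,z]]))
    return o
def polys(p,yaw,phi,teeth=True):
    r=fr(yaw);o=[(T(r,p,circ(.041)),(0,0,255),True),(T(r,p,circ(.035)),(0,255,0),True)]
    if teeth:o+=[(T(r,p,t),(255,0,255),True) for t in tooth(phi)]
    return o
E
python3 - <<'E'
from cup import *
p={'top':np.array([.5953,.1882,.16]),'scene':np.array([.5973,.191,.16])}
for n,x0,y0 in(('top',235,148),('scene',355,145)):
    im=np.load(n+'.npy')
    zs=[]
    for i,pl in enumerate(([],polys(p[n],-20,0,False))):
        zoom(im,n,x0,y0,48,44,8.3,pl,'pics/_t.png');zs.append(cv2.imread('pics/_t.png'))
    cv2.imwrite(f'pics/cup_{n}.png',np.hstack(zs))
E
```

```text
(no output)
```

View pics/cup_top.png

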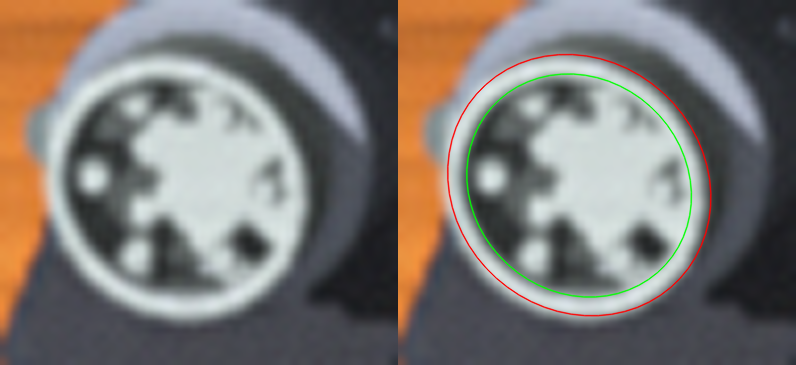

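View pics/cup_scene.png

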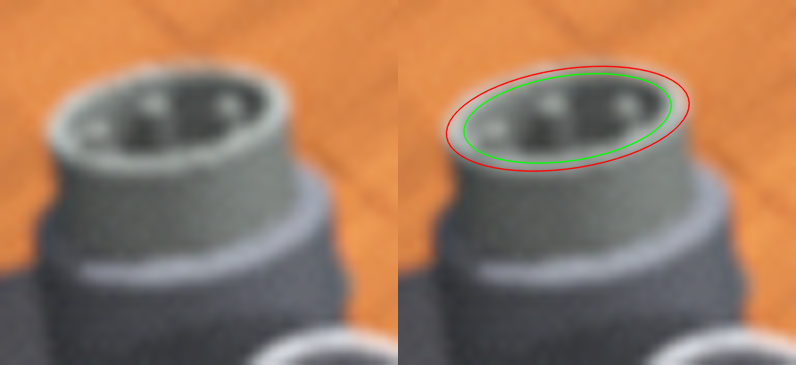

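```bash
python3 - <<'E'
from cup import *
p={'top':np.array([.595,.1888,.16]),'scene':np.array([.5973,.191,.1605])}
bl={'top':[(137,103),(92,178),(136,255)],'scene':[(98,128),(153,103),(229,103)]}
for n,x0,y0 in(('top',235,148),('scene',355,145)):
    B=(np.array(bl[n])+.5)/8.3-.5+[x0,y0]
    best=[]
    for yaw in(-24,-20,-16):
      for phi in range(-30,30):
        c=[fr(yaw,phi+30+60*k).apply([.028,0,-.007])+p[n] for k in range(6)]
        q=proj(n,np.array(c)); d=np.linalg.norm(B[:,None]-q[None],axis=2).min(1); best.append((round(float((d**2).mean()**.5),2),yaw,phi))
    best.sort(); print(n,best[:6])
    ph=[b for b in best if b[1]==-20][0][2]
    im=np.load(n+'.npy'); zs=[]
    for ph_ in(ph,0 if abs(ph)>5 else ph+8):
        zoom(im,n,x0,y0,48,44,8.3,polys(p[n],-20,ph_),'pics/_t.png');zs.append(cv2.imread('pics/_t.png'))
    cv2.imwrite(f'pics/cup2_{n}.png',np.hstack(zs))
E
```

```text
top [(0.51, -16, 13), (0.53, -16, 14), (0.57, -16, 12), (0.6, -16, 15), (0.63, -20, 17), (0.66, -20, 16)]
scene [(0.59, -20, 18), (0.59, -20, 19), (0.6, -24, 22), (0.61, -24, 23), (0.62, -24, 21), (0.62, -20, 17)]
```

View pics/cup2_top.png

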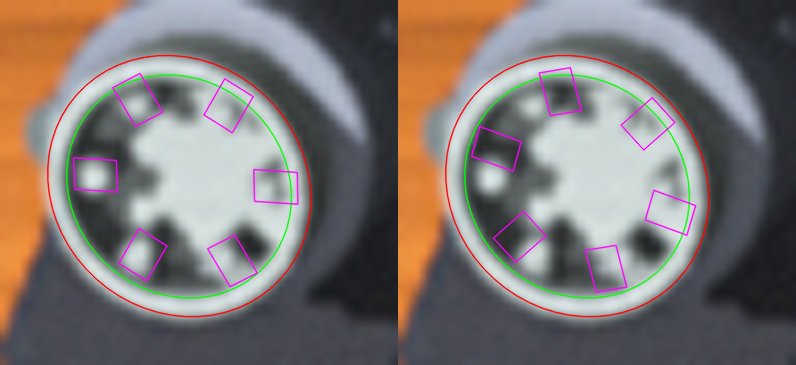

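View pics/cup2_scene.png

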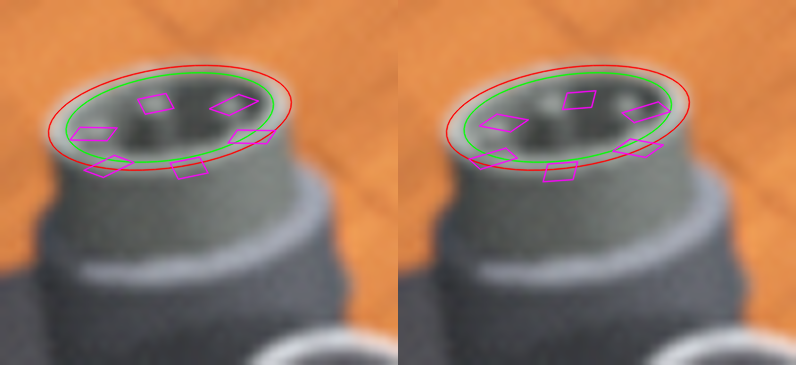

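The cup fit puts the mouth at about (0.596, 0.190, 0.160), with mill yaw −20° and a tooth phase of about 17.5° (both cameras agree within 1°). The handle is at about (0.5328, −0.1574), bar yaw about 10.5°. Next I'll go above it.

```bash
python3 -m crank '[[[0.464,-0.245,0],-84,0.0854],[[0.464,-0.245,0],-84,0.0854],[[0.464,-0.245,0],-84,0.0854],[[0.464,-0.245,0],-84,0.0854],[[0.464,-0.245,0],-84,0.0854],[[0.464,-0.245,0],-84,0.0854],[[0.464,-0.245,0],-84,0.0854],[[0.464,-0.245,0],-84,0.0854],[[0.464,-0.245,0],-84,0.0854],[[0.464,-0.245,0],-84,0.0854],[[0.464,-0.245,0],-84,0.0854],[[0.464,-0.245,0],-84,0.0854]]' 100
cat > st.py <<'E'
from h import *
def st():
    s=observe();r=R.from_quat(s['eef_rot']);M=r.as_matrix()
    print('t',round(s['t'],2),'pos',s['position'].round(4),'q',s['q'].round(3),'open',round(s['opening'],3),'F',s['contact_force'].round(1),'tau',s['wrist_torque'].round(2))
    print('x az %.1f y az %.1f | z'%tuple(np.degrees(np.arctan2(M[1,i],M[0,i])) for i in(0,1)),M[:,2].round(3),'tilt %.1f az %.1f'%(np.degrees(np.arccos(-M[2,2])),np.degrees(np.arctan2(M[1,2],M[0,2]))))
    return s,M
def shift(target):
    s,M=st();print('shift tool',(M.T@(np.array(target)-s['position'])).round(4))
E
python3 -c "
from st import *
shift([.5328,-.1574,.12])"
```

```text
t: 1.6
position: [0.5159, -0.1736, 0.2395]
eef_rot: [0.635, 0.773, 0.0, 0.0]
contact_force: [1.1, -1.5, 0.5]
opening: 0.997
t 1.6 pos [ 0.5159 -0.1736  0.2395] q [-0.392  0.287  1.537 -0.     1.317 -0.587] open 0.997 F [ 1.1 -1.5  0.5] tau [0.03 0.   0.05]
x az 101.2 y az 11.2 | z [ 0. -0. -1.] tilt 0.0 az -24.4
shift tool [0.0126 0.0197 0.1195]
```

```bash
python3 -m crank '[[[0.012,0.010,0.06],0,0.0854],[[0.012,0.010,0.06],0,0.0854],[[0.012,0.010,0.06],0,0.0854]]' >/dev/null
python3 -c "
from st import *
shift([.5328,-.1574,.066])
for n in('scene','top'):
    im=grab(n);a=(350,130,140,110) if n=='top' else (200,150,130,120);zoom(im,n,*a,5,[],'pics/a_%s.png'%n)"
```

```text
t 1.85 pos [ 0.5212 -0.1599  0.175 ] q [-0.365  0.354  1.606  0.     1.189 -0.555] open 1.003 F [-0.3  0.4 -0.6] tau [-0.04  0.04 -0.  ]
x az 100.9 y az 10.9 | z [-0.007  0.003 -1.   ] tilt 0.4 az 158.3
shift tool [-0.0002  0.0125  0.1089]
```

View pics/a_top.png

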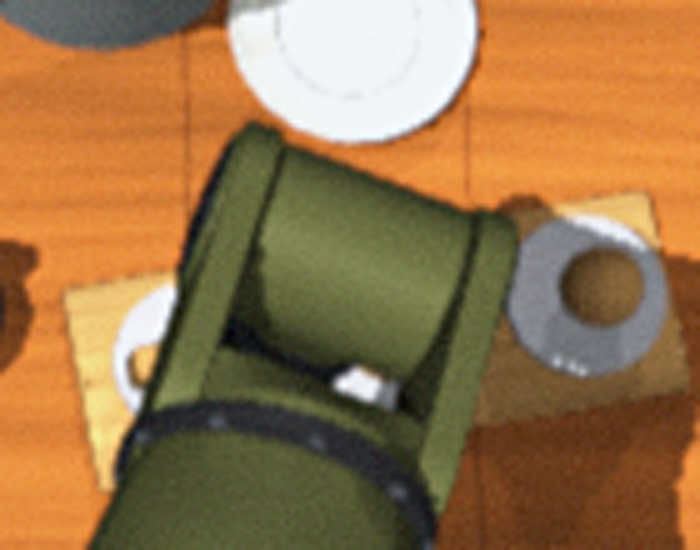

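View pics/a_scene.png

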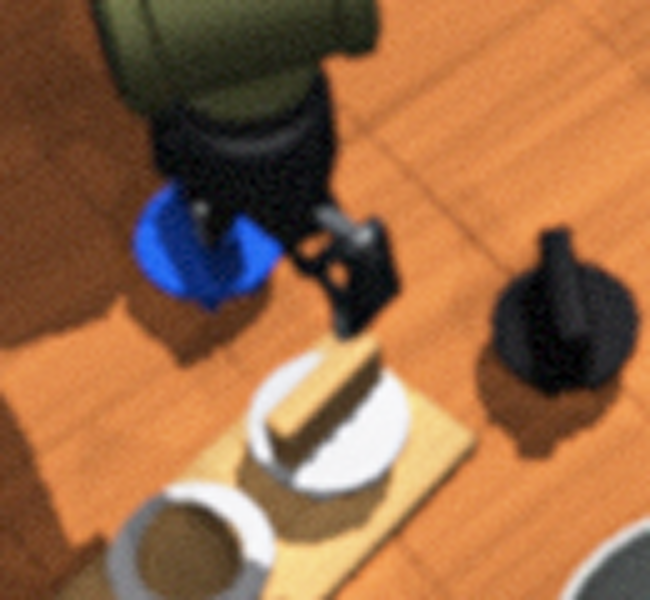

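```bash
python3 -m crank '[[[0,0.0125,0.03],0,0.0854],[[0,0.0125,0.04],0,0.0854],[[0,0.0125,0.04],0,0.0854],[[0,0.0125,0.04],0,0.0854]]' >/dev/null
python3 -c "
from st import *
shift([.5328,-.1574,.066])"
```

```text
t 2.28 pos [ 0.5344 -0.1601  0.1404] q [-0.357  0.417  1.605 -0.     1.119 -0.544] open 1.001 F [ 0.2 -0.7  0.4] tau [-0.04 -0.02 -0.01]
x az 100.7 y az 10.7 | z [ 0. -0. -1.] tilt 0.0 az -30.3
shift tool [ 0.003  -0.001   0.0744]
```

```bash
python3 -m crank '[[[0.003,-0.001,0.035],0,0.0854],[[0.003,-0.001,0.06],0,0.0854],[[0.003,-0.001,0.074],0,0.0854],[[0.003,-0.001,0.074],0,0.0854],[[0.003,-0.001,0.074],0,0.0854]]' 
python3 -c "
from st import *
shift([.5328,-.1574,.066])"
```

```text
t: 2.7
position: [0.5333, -0.1572, 0.0668]
eef_rot: [0.638, 0.77, 0.0, 0.001]
contact_force: [0.5, -0.2, 0.8]
opening: 0.999
t 2.7 pos [ 0.5333 -0.1572  0.0668] q [-0.352  0.514  1.658 -0.     0.968 -0.54 ] open 0.999 F [ 0.5 -0.2  0.8] tau [ 0.01 -0.04 -0.02]
x az 100.8 y az 10.8 | z [ 0.001 -0.    -1.   ] tilt 0.1 az -20.7
shift tool [-0.0001 -0.0006  0.0008]
```

```bash
python3 -m crank '[[[0,0,0],0,0.0],[[0,0,0],0,0.0],[[0,0,0],0,0.0],[[0,0,0],0,0.0],[[0,0,0],0,0.0],[[0,0,0],0,0.0]]' 60
python3 -c "
from st import *
st()"
```

```text
t: 3.2
position: [0.5332, -0.1567, 0.0657]
eef_rot: [0.638, 0.77, 0.0, 0.0]
contact_force: [-0.9, 0.4, 3.2]
opening: 0.227
t 3.2 pos [ 0.5332 -0.1567  0.0657] q [-0.352  0.516  1.659  0.     0.966 -0.54 ] open 0.227 F [-0.9  0.4  3.2] tau [0.12 0.1  0.01]
x az 100.8 y az 10.8 | z [ 0.001 -0.    -1.   ] tilt 0.0 az -13.4
```

```bash
python3 -m crank '[[[0,0,0],0,0.0],[[0,0,-0.015],0,0.0],[[0,0,-0.03],0,0.0],[[0,0,-0.05],0,0.0],[[0,0,-0.08],0,0.0],[[0,0,-0.12],0,0.0],[[0,0,-0.16],0,0.0],[[0,0,-0.2],0,0.0],[[0,0,-0.2],0,0.0]]' 110
python3 -c "
from st import *
st()
for n in('scene','top'):
    im=grab(n);cv2.imwrite('pics/b_%s.png'%n,im)"
```

```text
t: 3.95
position: [0.5346, -0.1572, 0.2732]
eef_rot: [0.638, 0.77, 0.002, 0.005]
contact_force: [0.5, -0.4, -2.5]
opening: 0.219
t 3.95 pos [ 0.5346 -0.1572  0.2732] q [-0.352  0.287  1.459  0.     1.385 -0.54 ] open 0.219 F [ 0.5 -0.4 -2.5] tau [-0.05 -0.06 -0.  ]
x az 100.8 y az 10.8 | z [ 0.01  -0.004 -1.   ] tilt 0.6 az -20.1[ WARN:0@2.495] global loadsave.cpp:1063 imwrite_ Unsupported depth image for selected encoder is fallbacked to CV_8U.
```

View pics/b_scene.png

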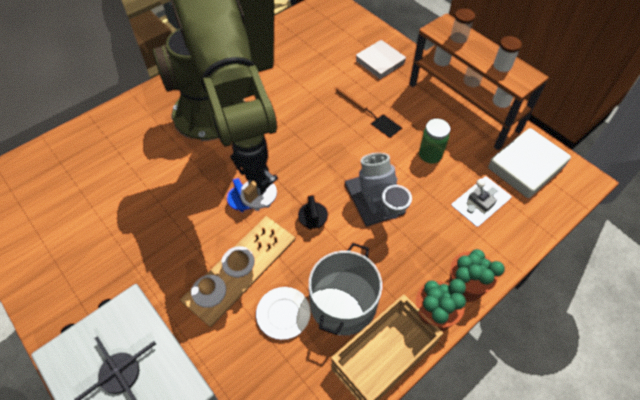

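The handle is lifted clean, the rack station is empty and the neighbours are undisturbed. The moves offer no tilt, so I'll test how the arm behaves at its reach limit. The present azimuth of −20° is the mill's lean direction.

```bash
python3 -m crank '[[[-0.1,0.168,0],0,0.0],[[-0.1,0.168,0],0,0.0],[[-0.1,0.168,0],0,0.0],[[-0.1,0.168,0],0,0.0],[[-0.1,0.168,0],0,0.0],[[-0.1,0.168,0],0,0.0]]'
python3 -c "
from st import *
st()"
python3 -m crank '[[[-0.1,0.168,0],0,0.0],[[-0.1,0.168,0],0,0.0],[[-0.1,0.168,0],0,0.0],[[-0.1,0.168,0],0,0.0]]'
python3 -c "
from st import *
st()"
```

```text
t: 4.55
position: [0.7191, -0.2246, 0.2582]
eef_rot: [0.638, 0.77, -0.001, -0.003]
contact_force: [-0.7, -0.4, -4.6]
opening: 0.22
t 4.55 pos [ 0.7191 -0.2246  0.2582] q [-0.351  0.803  0.722 -0.     1.623 -0.539] open 0.22 F [-0.7 -0.4 -4.6] tau [ 0.03  0.02 -0.04]
x az 100.8 y az 10.8 | z [-0.007  0.002 -1.   ] tilt 0.4 az 160.1
t: 4.88
position: [0.7858, -0.2504, 0.2482]
eef_rot: [0.638, 0.77, 0.003, 0.006]
contact_force: [5.2, -1.0, 11.3]
opening: 0.22
t 4.88 pos [ 0.7858 -0.2504  0.2482] q [-3.530e-01  1.092e+00  2.340e-01  1.000e-03  1.801e+00 -5.410e-01] open 0.22 F [ 5.2 -1.  11.3] tau [-0.02 -0.61 -0.01]
x az 100.8 y az 10.8 | z [ 0.013 -0.004 -1.   ] tilt 0.8 az -16.3
```

```bash
python3 -m crank '[[[-0.1,0.168,0],0,0.0],[[-0.1,0.168,0],0,0.0],[[-0.1,0.168,0],0,0.0],[[-0.1,0.168,0],0,0.0]]'
python3 -c "
from st import *
st()"
```

```text
t: 5.22
position: [0.7988, -0.2594, 0.2219]
eef_rot: [0.637, 0.77, 0.008, 0.021]
contact_force: [0.9, 0.4, -3.1]
opening: 0.22
t 5.22 pos [ 0.7988 -0.2594  0.2219] q [-0.358  1.123  0.237  0.002  1.737 -0.546] open 0.22 F [ 0.9  0.4 -3.1] tau [ 0.04  0.1  -0.01]
x az 100.7 y az 10.8 | z [ 0.042 -0.014 -0.999] tilt 2.6 az -17.8
```

```bash
python3 -m crank '[[[-0.2,0.34,-0.1],0,0.0],[[-0.2,0.34,-0.1],0,0.0],[[-0.2,0.34,-0.1],0,0.0],[[-0.2,0.34,-0.1],0,0.0],[[-0.2,0.34,-0.1],0,0.0],[[-0.2,0.34,-0.1],0,0.0]]'
python3 -c "
from st import *
st()"
```

```text
t: 5.72
position: [0.8023, -0.2657, 0.2269]
eef_rot: [0.637, 0.77, 0.013, 0.033]
contact_force: [0.1, -0.5, -4.2]
opening: 0.215
t 5.72 pos [ 0.8023 -0.2657  0.2269] q [-0.364  1.118  0.236  0.004  1.716 -0.552] open 0.215 F [ 0.1 -0.5 -4.2] tau [0.01 0.08 0.02]
x az 100.7 y az 10.8 | z [ 0.068 -0.022 -0.997] tilt 4.1 az -18.0
```

Pushing out of reach does tilt the tool outward, at the wanted azimuth, and the tilt accumulates. I'll continue pure outward.

```bash
python3 -m crank '[[[-0.3,0.5,0],0,0.0],[[-0.3,0.5,0],0,0.0],[[-0.3,0.5,0],0,0.0],[[-0.3,0.5,0],0,0.0],[[-0.3,0.5,0],0,0.0],[[-0.3,0.5,0],0,0.0]]'
python3 -c "
from st import *
st()"
```

```text
t: 6.22
position: [0.8155, -0.2763, 0.1896]
eef_rot: [0.637, 0.769, 0.018, 0.045]
contact_force: [-0.1, 0.1, -2.5]
opening: 0.217
t 6.22 pos [ 0.8155 -0.2763  0.1896] q [-0.371  1.164  0.236  0.005  1.646 -0.558] open 0.217 F [-0.1  0.1 -2.5] tau [ 0.01  0.12 -0.03]
x az 100.7 y az 10.9 | z [ 0.091 -0.03  -0.995] tilt 5.5 az -18.2
```

```bash
python3 -m crank '[[[-0.2,0.34,-0.4],0,0.0],[[-0.2,0.34,-0.4],0,0.0],[[-0.2,0.34,-0.4],0,0.0],[[-0.2,0.34,-0.4],0,0.0],[[-0.2,0.34,-0.4],0,0.0],[[-0.2,0.34,-0.4],0,0.0]]'
python3 -c "
from st import *
st()"
```

```text
t: 6.72
position: [0.7862, -0.2688, 0.3038]
eef_rot: [0.636, 0.769, 0.022, 0.057]
contact_force: [0.5, 0.2, -2.8]
opening: 0.219
t 6.72 pos [ 0.7862 -0.2688  0.3038] q [-0.375  1.025  0.235  0.007  1.759 -0.562] open 0.219 F [ 0.5  0.2 -2.8] tau [0.04 0.07 0.  ]
x az 100.6 y az 11.0 | z [ 0.115 -0.038 -0.993] tilt 7.0 az -18.3
```

```bash
python3 -m crank '[[[-0.3,0.46,0],0,0.0],[[-0.3,0.46,0],0,0.0],[[-0.3,0.46,0],0,0.0],[[-0.3,0.46,0],0,0.0],[[-0.3,0.46,0],0,0.0],[[-0.3,0.46,0],0,0.0],[[-0.3,0.46,0],0,0.0],[[-0.3,0.46,0],0,0.0],[[-0.3,0.46,0],0,0.0],[[-0.3,0.46,0],0,0.0],[[-0.3,0.46,0],0,0.0],[[-0.3,0.46,0],0,0.0]]'
python3 -c "
from st import *
st()"
```

```text
t: 7.72
position: [0.8079, -0.2932, 0.2401]
eef_rot: [0.636, 0.768, 0.026, 0.069]
contact_force: [-0.0, 0.4, -2.9]
opening: 0.218
t 7.72 pos [ 0.8079 -0.2932  0.2401] q [-0.394  1.105  0.236  0.01   1.655 -0.58 ] open 0.218 F [-0.   0.4 -2.9] tau [0.04 0.13 0.05]
x az 100.5 y az 11.0 | z [ 0.139 -0.047 -0.989] tilt 8.4 az -18.6
```

Tilt gained is about 1.5° per call, not per row, so short calls are better.

```bash
python3 -m crank '[[[-0.3,0.46,-0.1],0,0.0],[[-0.3,0.46,-0.1],0,0.0]]' >/dev/null
python3 -c "
from st import *
st()"
python3 -m crank '[[[-0.3,0.46,-0.1],0,0.0]]' >/dev/null
python3 -c "
from st import *
st()"
python3 -m crank '[[[-0.3,0.46,-0.1],0,0.0]]' >/dev/null
python3 -c "
from st import *
st()"
```

```text
t 7.88 pos [ 0.812  -0.2981  0.2444] q [-0.397  1.101  0.235  0.012  1.631 -0.584] open 0.221 F [-0.7  0.  -2.6] tau [ 0.06  0.17 -0.03]
x az 100.4 y az 11.2 | z [ 0.165 -0.056 -0.985] tilt 10.0 az -18.9
t 7.97 pos [ 0.8154 -0.301   0.2478] q [-0.399  1.098  0.236  0.013  1.613 -0.585] open 0.219 F [ 0.7 -0.4 -3.1] tau [ 0.05  0.17 -0.02]
x az 100.3 y az 11.2 | z [ 0.184 -0.064 -0.981] tilt 11.2 az -19.0
t 8.05 pos [ 0.8191 -0.304   0.2524] q [-0.401  1.094  0.235  0.015  1.592 -0.587] open 0.217 F [-0.2  0.1 -3.2] tau [ 0.06  0.19 -0.02]
x az 100.2 y az 11.4 | z [ 0.207 -0.072 -0.976] tilt 12.6 az -19.2
```

One-row calls give about 1.4° each, so I'll repeat them.

```bash
python3 -m crank '[[[-0.3,0.46,-0.1],0,0.0]]' >/dev/null
python3 -m crank '[[[-0.3,0.46,-0.1],0,0.0]]' >/dev/null
python3 -m crank '[[[-0.3,0.46,-0.1],0,0.0]]' >/dev/null
python3 -m crank '[[[-0.3,0.46,-0.1],0,0.0]]' >/dev/null
python3 -m crank '[[[-0.3,0.46,-0.1],0,0.0]]' >/dev/null
python3 -m crank '[[[-0.3,0.46,-0.1],0,0.0]]' >/dev/null
python3 -c "
from st import *
st()"
```

```text
t 8.55 pos [ 0.8354 -0.318   0.2929] q [-0.411  1.055  0.236  0.023  1.495 -0.596] open 0.221 F [-0.3 -0.5 -3. ] tau [ 0.09  0.33 -0.04]
x az 99.1 y az 12.4 | z [ 0.329 -0.118 -0.937] tilt 20.4 az -19.7
```

```bash
python3 -m crank '[[[-0.3,0.46,0],0,0.0]]' >/dev/null
python3 -m crank '[[[-0.3,0.46,0],0,0.0]]' >/dev/null
python3 -m crank '[[[-0.3,0.46,0],0,0.0]]' >/dev/null
python3 -m crank '[[[-0.3,0.46,0],0,0.0]]' >/dev/null
python3 -m crank '[[[-0.3,0.46,0],0,0.0]]' >/dev/null
python3 -m crank '[[[-0.3,0.46,0],0,0.0]]' >/dev/null
python3 -c "
from st import *
st()"
```

```text
t 9.05 pos [ 0.857  -0.3324  0.3171] q [-0.418  1.042  0.236  0.032  1.373 -0.603] open 0.22 F [ 0.4  0.3 -3. ] tau [0.18 0.44 0.02]
x az 97.6 y az 14.0 | z [ 0.444 -0.163 -0.881] tilt 28.2 az -20.1
```

```bash
python3 -m crank '[[[-0.3,0.46,0],0,0.0]]' >/dev/null
python3 -c "
from st import *
st()"
```

```text
t 9.13 pos [ 0.8595 -0.3343  0.3242] q [-0.419  1.036  0.236  0.034  1.355 -0.604] open 0.221 F [-0.4 -0.3 -3.7] tau [ 0.17  0.49 -0.01]
x az 97.3 y az 14.3 | z [ 0.463 -0.17  -0.87 ] tilt 29.5 az -20.2
```

Tilt 29.5° at azimuth −20.2°, matching the cup. Next I'll work out the shift and twist to hover on the cup's axis.

```bash
cat > tgt.py <<'E'
from st import *
from cup import fr
def go(p,d,phi=17.5,yaw=-20,off=(0,0)):
    s,M=st();F=fr(yaw).as_matrix();a=F[:,2]
    yl=F.T@M[:,1];ang=np.degrees(np.arctan2(yl[1],yl[0]))
    tw=-((phi-ang+30)%60-30)
    print('axis err deg %.2f'%np.degrees(np.arccos(np.clip(-M[:,2]@a,-1,1))),'local z in cup',(F.T@M[:,2]).round(3),'y ang %.1f twist %.1f'%(ang,tw))
    t=np.array(p)+a*d+F[:,0]*off[0]+F[:,1]*off[1]
    print('TCP cupframe',(F.T@(s['position']-p)).round(4),'target',t.round(4),'shift',(M.T@(t-s['position'])).round(4))
    return s,M
E
python3 -c "
from tgt import *
go([.596,.190,.160],.14)
go([.596,.190,.160],.2)"
```

```text
t 9.13 pos [ 0.8595 -0.3343  0.3242] q [-0.419  1.036  0.236  0.034  1.355 -0.604] open 0.221 F [-0.4 -0.3 -3.7] tau [ 0.17  0.49 -0.01]
x az 97.3 y az 14.3 | z [ 0.463 -0.17  -0.87 ] tilt 29.5 az -20.2
axis err deg 0.47 local z in cup [-0.008 -0.002 -1.   ] y ang 30.7 twist 13.2
TCP cupframe [ 0.4518 -0.4026 -0.0713] target [0.5302 0.2139 0.2812] shift [ 0.5775 -0.1843 -0.2083]
t 9.13 pos [ 0.8595 -0.3343  0.3242] q [-0.419  1.036  0.236  0.034  1.355 -0.604] open 0.221 F [-0.4 -0.3 -3.7] tau [ 0.17  0.49 -0.01]
x az 97.3 y az 14.3 | z [ 0.463 -0.17  -0.87 ] tilt 29.5 az -20.2
axis err deg 0.47 local z in cup [-0.008 -0.002 -1.   ] y ang 30.7 twist 13.2
TCP cupframe [ 0.4518 -0.4026 -0.0713] target [0.502  0.2242 0.3332] shift [ 0.5776 -0.1848 -0.2683]
```

```bash
python3 -m crank '[[[0.578,-0.185,-0.268],13,0.0],[[0.578,-0.185,-0.268],13,0.0],[[0.578,-0.185,-0.268],13,0.0],[[0.578,-0.185,-0.268],13,0.0],[[0.578,-0.185,-0.268],13,0.0],[[0.578,-0.185,-0.268],13,0.0],[[0.578,-0.185,-0.268],13,0.0],[[0.578,-0.185,-0.268],13,0.0],[[0.578,-0.185,-0.268],13,0.0],[[0.578,-0.185,-0.268],13,0.0],[[0.578,-0.185,-0.268],13,0.0],[[0.578,-0.185,-0.268],13,0.0]]' >/dev/null
python3 -c "
from tgt import *
go([.596,.190,.160],.2)"
```

```text
t 10.13 pos [0.6171 0.0456 0.3321] q [ 0.096  0.178  1.527 -0.259  0.979  0.232] open 0.219 F [ 1.3  0.8 -2.5] tau [0.19 0.48 0.09]
x az 85.5 y az 0.1 | z [ 0.463 -0.169 -0.87 ] tilt 29.6 az -20.0
axis err deg 0.44 local z in cup [-0.008 -0.    -1.   ] y ang 17.7 twist 0.2
TCP cupframe [ 0.1459 -0.1285  0.1144] target [0.502  0.2242 0.3332] shift [ 0.1669 -0.1006 -0.0845]
```

```bash
python3 -m crank '[[[0.167,-0.1,-0.084],0,0.0],[[0.167,-0.1,-0.084],0,0.0],[[0.167,-0.1,-0.084],0,0.0],[[0.167,-0.1,-0.084],0,0.0],[[0.167,-0.1,-0.084],0,0.0],[[0.167,-0.1,-0.084],0,0.0]]' >/dev/null
python3 -c "
from tgt import *
go([.596,.190,.160],.14)"
```

```text
t 10.63 pos [0.5013 0.2276 0.3334] q [ 0.52   0.083  1.631 -0.429  1.113  0.687] open 0.215 F [ 0.9 -1.2 -3.4] tau [ 0.16  0.44 -0.03]
x az 85.8 y az 0.3 | z [ 0.464 -0.165 -0.87 ] tilt 29.5 az -19.5
axis err deg 0.56 local z in cup [-0.009  0.004 -1.   ] y ang 17.9 twist 0.4
TCP cupframe [-0.0015  0.003   0.2011] target [0.5302 0.2139 0.2812] shift [-0.0037  0.0009  0.061 ]
```

Now down to the 0.14 m hover and look, to check the handle's alignment with the cup.

```bash
python3 -m crank '[[[-0.002,0,0.03],0,0.0],[[-0.002,0,0.055],0,0.0],[[-0.002,0,0.06],0,0.0],[[-0.002,0,0.06],0,0.0]]' >/dev/null
python3 -c "
from tgt import *
from cup import polys
s,M=go([.596,.190,.160],.14)
for n,x0,y0 in(('top',215,140),('scene',330,105)):
    im=grab(n,2);np.save('c_'+n,im)
    # predicted flange in hand: centre TCP + tool z*.016(top) / .024
    c=s['position'];Rm=R.from_matrix(M)
    fl=[(T(Rm,c,circ(.044,.016)),(0,0,255),True),(T(Rm,c,circ(.044,.024)),(255,0,0),True)]
    b=np.array([[x,y,z] for x,y,z in((.039,.01,-.028),(.039,-.01,-.028),(-.039,-.01,-.028),(-.039,.01,-.028))])
    fl.append((T(Rm,c,b),(255,0,255),True))
    zoom(im,n,x0,y0,90,75,6.5,fl+polys([.596,.190,.160],-20,17.5,False),'pics/c_%s.png'%n)"
```

```text
t 10.97 pos [0.5317 0.2102 0.2794] q [ 0.46   0.161  1.669 -0.441  0.991  0.685] open 0.22 F [ 0.8  0.4 -2.7] tau [0.1  0.51 0.02]
x az 85.5 y az 0.1 | z [ 0.46  -0.17  -0.872] tilt 29.4 az -20.3
axis err deg 0.66 local z in cup [-0.011 -0.003 -1.   ] y ang 17.7 twist 0.2
TCP cupframe [ 0.0014 -0.003   0.1371] target [0.5302 0.2139 0.2812] shift [ 0.0033 -0.0005 -0.0029]
```

View pics/c_top.png

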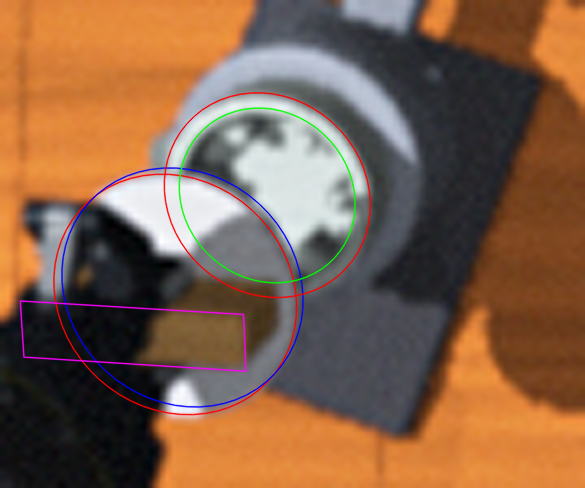

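View pics/c_scene.png

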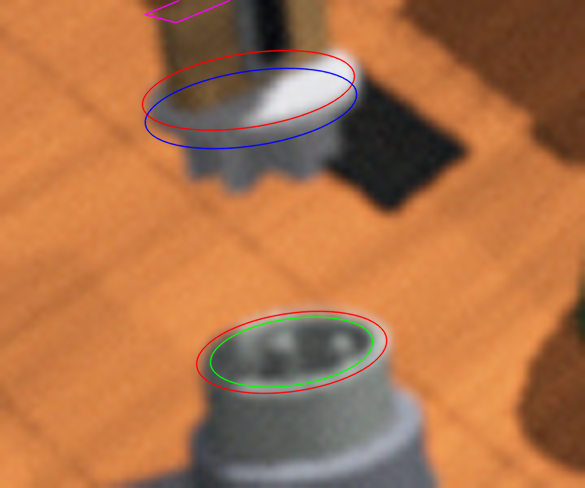

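```bash
python3 -m crank '[[[0.003,0,0.025],0,0.0],[[0.003,0,0.05],0,0.0],[[0.003,0,0.07],0,0.0],[[0.003,0,0.075],0,0.0],[[0.003,0,0.075],0,0.0],[[0.003,0,0.075],0,0.0]]' >/dev/null
python3 -c "
from tgt import *
from cup import polys
s,M=go([.596,.190,.160],.06)
for n,x0,y0 in(('top',225,140),('scene',335,125)):
    im=grab(n,2);np.save('d_'+n,im)
    zoom(im,n,x0,y0,70,60,8.3,[],'pics/d_%s.png'%n)
go([.596,.190,.160],.06)"
```

```text
t 11.67 pos [0.5666 0.2012 0.216 ] q [ 0.415  0.279  1.68  -0.47   0.853  0.709] open 0.218 F [ 0.2  0.3 -1.8] tau [0.17 0.49 0.03]
x az 85.5 y az 0.1 | z [ 0.462 -0.169 -0.87 ] tilt 29.5 az -20.1
axis err deg 0.50 local z in cup [-0.009 -0.001 -1.   ] y ang 17.7 twist 0.2
TCP cupframe [0.0008 0.0005 0.0642] target [0.5678 0.2003 0.212 ] shift [-0.0002 -0.0008  0.0042]
t 11.87 pos [0.5665 0.2013 0.2159] q [ 0.415  0.278  1.68  -0.47   0.852  0.709] open 0.219 F [-0.5  0.1 -2.8] tau [ 0.18  0.47 -0.02]
x az 85.5 y az 0.1 | z [ 0.463 -0.169 -0.87 ] tilt 29.5 az -20.0
axis err deg 0.49 local z in cup [-0.009 -0.    -1.   ] y ang 17.7 twist 0.2
TCP cupframe [0.0006 0.0005 0.0642] target [0.5678 0.2003 0.212 ] shift [-0.0003 -0.0007  0.0042]
```

View pics/d_top.png

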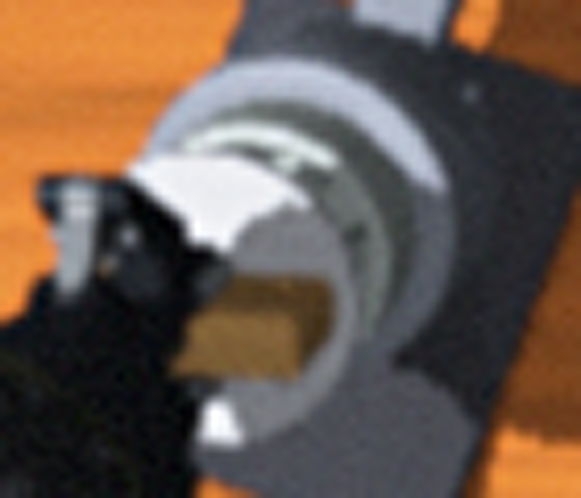

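View pics/d_scene.png

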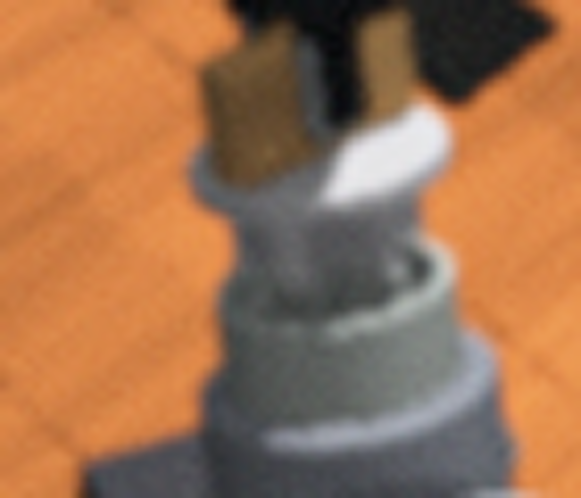

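```bash
python3 -m crank '[[[0,-0.001,0.006],0,0.0],[[0,-0.001,0.012],0,0.0],[[0,-0.001,0.016],0,0.0],[[0,-0.001,0.02],0,0.0],[[0,-0.001,0.022],0,0.0],[[0,-0.001,0.024],0,0.0],[[0,-0.001,0.024],0,0.0]]' 120 >/dev/null
python3 -c "
from tgt import *
go([.596,.190,.160],.024)"
```

```text
t 12.45 pos [0.5767 0.1967 0.1927] q [ 0.399  0.321  1.682 -0.482  0.808  0.718] open 0.217 F [ 0.5  0.7 -1.7] tau [0.11 0.46 0.02]
x az 85.5 y az 0.1 | z [ 0.461 -0.17  -0.871] tilt 29.4 az -20.2
axis err deg 0.61 local z in cup [-0.01  -0.002 -1.   ] y ang 17.7 twist 0.2
TCP cupframe [-0.0013 -0.0003  0.0385] target [0.5847 0.1941 0.1808] shift [-0.0001  0.0015  0.0145]
```

No resistance at d=0.0385, about 6 mm past the predicted tooth tops. I'll continue.

```bash
python3 -m crank '[[[0,0.001,0.004],0,0.0],[[0,0.001,0.007],0,0.0],[[0,0.001,0.010],0,0.0],[[0,0.001,0.012],0,0.0],[[0,0.001,0.012],0,0.0]]' >/dev/null
python3 -c "
from tgt import *
go([.596,.190,.160],.024)"
```

```text
t 12.87 pos [0.5831 0.1946 0.1826] q [ 0.391  0.343  1.678 -0.488  0.789  0.72 ] open 0.22 F [ 0.1 -0.6 -3.7] tau [ 0.16  0.51 -0.  ]
x az 85.5 y az 0.1 | z [ 0.46  -0.17  -0.871] tilt 29.4 az -20.2
axis err deg 0.62 local z in cup [-0.011 -0.002 -1.   ] y ang 17.7 twist 0.2
TCP cupframe [-0.0006 -0.0001  0.0264] target [0.5847 0.1941 0.1808] shift [-0.0001  0.0006  0.0024]
```

```bash
python3 -m crank '[[[0,0.0005,0.002],0,0.0],[[0,0.0005,0.004],0,0.0],[[0,0.0005,0.005],0,0.0],[[0,0.0005,0.005],0,0.0]]' >/dev/null
python3 -c "
from tgt import *
go([.596,.190,.160],.024)"
```

```text
t 13.2 pos [0.5847 0.1945 0.1813] q [ 0.39   0.347  1.676 -0.489  0.786  0.721] open 0.218 F [-39.9  -0.6  26.9] tau [-0.81  2.96 -1.1 ]
x az 85.5 y az 0.1 | z [ 0.461 -0.17  -0.871] tilt 29.4 az -20.2
axis err deg 0.57 local z in cup [-0.01  -0.002 -1.   ] y ang 17.7 twist 0.2
TCP cupframe [0.0001 0.0004 0.0246] target [0.5847 0.1941 0.1808] shift [-0.0003 -0.0002  0.0006]
```

```bash
python3 -c "
from tgt import *
for n,x0,y0 in(('top',225,140),('scene',335,125)):
    im=grab(n,2)
    zoom(im,n,x0,y0,70,60,8.3,[],'pics/e_%s.png'%n)
st()"
```

```text
t 13.4 pos [0.5847 0.1945 0.1814] q [ 0.389  0.347  1.676 -0.489  0.786  0.721] open 0.221 F [-40.2  -0.5  26.2] tau [-0.8   2.99 -1.07]
x az 85.5 y az 0.1 | z [ 0.461 -0.17  -0.871] tilt 29.4 az -20.2
```

View pics/e_top.png

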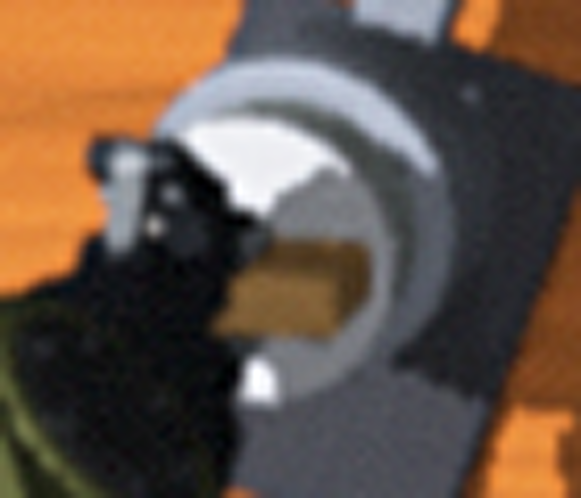

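View pics/e_scene.png

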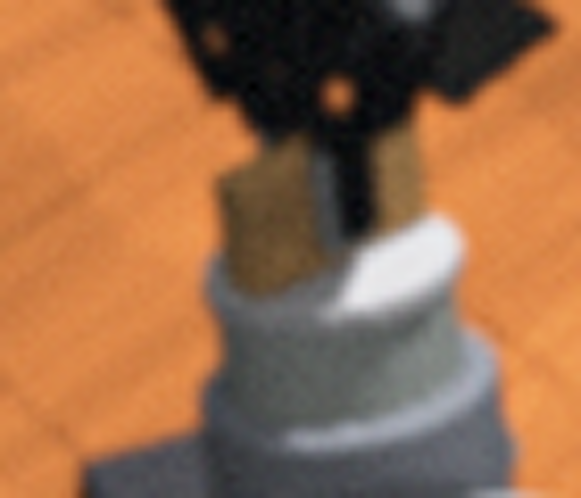

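Flange is flat on the rim in both views: top view flange centre about (300,260), scene rim line about (335,290). Next I'll release.

```bash
python3 -m crank '[[[0,0,-0.001],0,0.0],[[0,0,-0.001],0,0.03],[[0,0,-0.001],0,0.06],[[0,0,-0.001],0,0.06],[[0,0,-0.001],0,0.06],[[0,0,-0.001],0,0.06]]' >/dev/null
python3 -c "
from tgt import *
go([.596,.190,.160],.024)"
```

```text
t 13.9 pos [0.5856 0.194  0.1799] q [ 0.388  0.35   1.676 -0.489  0.783  0.721] open 0.706 F [-0.4 -1.2  0.2] tau [ 0.02  0.21 -0.01]
x az 85.5 y az 0.1 | z [ 0.461 -0.17  -0.871] tilt 29.4 az -20.2
axis err deg 0.57 local z in cup [-0.01  -0.002 -1.   ] y ang 17.7 twist 0.2
TCP cupframe [0.0002 0.0002 0.0228] target [0.5847 0.1941 0.1808] shift [-0.0001 -0.0003 -0.0012]
```

```bash
python3 -m crank '[[[0,0,-0.01],0,0.06],[[0,0,-0.03],0,0.06],[[0,0,-0.06],0,0.06],[[0,0,-0.1],0,0.06],[[0,0,-0.14],0,0.06],[[0,0,-0.18],0,0.06],[[0,0,-0.22],0,0.06],[[0,0,-0.22],0,0.06],[[0,0,-0.22],0,0.06]]' >/dev/null
python3 -c "
from tgt import *
go([.596,.190,.160],.024)
from cup import fr,polys
for n,x0,y0,c in(('top',225,140,[.595,.1888,.16]),('scene',335,125,[.5973,.191,.1605])):
    im=grab(n,2);np.save('f_'+n,im)
    Rm=fr(-20,17.5)
    b=np.array([[x,y,.052] for x,y in((.01,.039),(-.01,.039),(-.01,-.039),(.01,-.039))])
    pl=[(T(Rm,c,circ(.044,0.0)),(255,0,0),True),(T(Rm,c,circ(.044,.008)),(0,0,255),True),(T(Rm,c,b),(255,0,255),True)]
    zs=[]
    for q in([],pl): zoom(im,n,x0,y0,62,60,6.4,q,'pics/_t.png');zs.append(cv2.imread('pics/_t.png'))
    cv2.imwrite('pics/f_%s.png'%n,np.hstack(zs))"
```

```text
t 14.65 pos [0.4833 0.232  0.3743] q [ 0.549  0.036  1.588 -0.424  1.207  0.68 ] open 0.704 F [-0.1  0.3 -0.9] tau [0.08 0.21 0.03]
x az 85.6 y az 0.1 | z [ 0.465 -0.167 -0.87 ] tilt 29.6 az -19.7
axis err deg 0.43 local z in cup [-0.007  0.002 -1.   ] y ang 17.7 twist 0.2
TCP cupframe [0.003  0.0009 0.2457] target [0.5847 0.1941 0.1808] shift [-0.001  -0.0018  0.2217]
```

View pics/f_top.png

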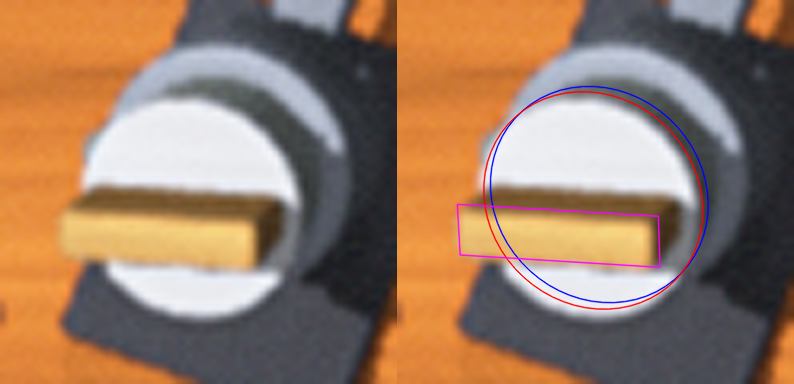

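View pics/f_scene.png

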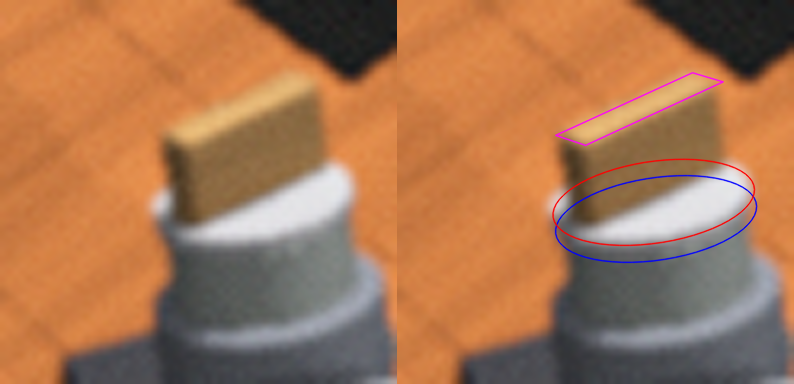

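The scene view has the flange on the rim within about 1 mm. The top view's flange outline sits about 1 px off, while the bar top matches. To settle it, I'll press lightly on the bar top with shut fingers.

```bash
python3 -m crank '[[[-0.001,-0.001,0.03],0,0.0],[[-0.001,-0.001,0.07],0,0.0],[[-0.001,-0.001,0.11],0,0.0],[[-0.001,-0.001,0.15],0,0.0],[[-0.001,-0.001,0.17],0,0.0],[[-0.001,-0.001,0.175],0,0.0],[[-0.001,-0.001,0.175],0,0.0]]' >/dev/null
python3 -c "
from tgt import *
go([.596,.190,.160],.06)"
```

```text
t 15.43 pos [0.5636 0.2    0.2168] q [ 0.415  0.273  1.684 -0.468  0.86   0.706] open 0.001 F [-0.   0.3  0. ] tau [0.09 0.2  0.01]
x az 85.5 y az 0.1 | z [ 0.458 -0.171 -0.872] tilt 29.3 az -20.5
axis err deg 0.77 local z in cup [-0.013 -0.004 -1.   ] y ang 17.7 twist 0.2
TCP cupframe [-0.0009 -0.0017  0.0662] target [0.5678 0.2003 0.212 ] shift [0.0013 0.0015 0.0061]
```

```bash
python3 -m crank '[[[0,0.001,0.003],0,0.0],[[0,0.001,0.005],0,0.0],[[0,0.001,0.0065],0,0.0],[[0,0.001,0.0065],0,0.0]]'
python3 -c "
from tgt import *
go([.596,.190,.160],.06)"
```

```text
t: 15.77
position: [0.5675, 0.1999, 0.2143]
eef_rot: [0.697, 0.67, 0.112, 0.229]
contact_force: [0.8, 0.6, 0.1]
opening: 0.0
t 15.77 pos [0.5675 0.1999 0.2143] q [ 0.412  0.281  1.681 -0.47   0.849  0.706] open 0.0 F [0.8 0.6 0.1] tau [0.14 0.24 0.03]
x az 85.5 y az 0.2 | z [ 0.462 -0.169 -0.871] tilt 29.5 az -20.1
axis err deg 0.53 local z in cup [-0.009 -0.001 -1.   ] y ang 17.7 twist 0.2
TCP cupframe [ 0.0011 -0.0004  0.0621] target [0.5678 0.2003 0.212 ] shift [ 0.0007 -0.0009  0.0021]
```

```bash
python3 -m crank '[[[0,0,0.001],0,0.0],[[0,0,0.002],0,0.0],[[0,0,0.002],0,0.0]]'>/dev/null
python3 -c "
from tgt import *
go([.596,.190,.160],.06)"
python3 -m crank '[[[0,0,0.001],0,0.0],[[0,0,0.0015],0,0.0],[[0,0,0.0015],0,0.0]]'>/dev/null
python3 -c "
from tgt import *
go([.596,.190,.160],.06)"
```

```text
t 16.02 pos [0.5683 0.1997 0.2132] q [ 0.411  0.284  1.68  -0.47   0.847  0.707] open -0.003 F [-10.3   1.5  10.8] tau [-0.14  0.94 -0.27]
x az 85.5 y az 0.1 | z [ 0.462 -0.169 -0.871] tilt 29.5 az -20.1
axis err deg 0.53 local z in cup [-0.009 -0.001 -1.   ] y ang 17.7 twist 0.2
TCP cupframe [ 0.0011 -0.0004  0.0607] target [0.5678 0.2003 0.212 ] shift [ 0.0007 -0.001   0.0008]
t 16.27 pos [0.5685 0.1997 0.2131] q [ 0.411  0.284  1.68  -0.471  0.846  0.707] open -0.001 F [-27.4   0.8  25.3] tau [-0.57  2.32 -0.8 ]
x az 85.5 y az 0.1 | z [ 0.462 -0.169 -0.87 ] tilt 29.5 az -20.1
axis err deg 0.51 local z in cup [-0.009 -0.001 -1.   ] y ang 17.7 twist 0.2
TCP cupframe [ 0.0013 -0.0003  0.0606] target [0.5678 0.2003 0.212 ] shift [ 0.0007 -0.0011  0.0006]
```

A firm dead stop at bar top = 52.6 mm above the mouth (52 expected), with no movement under about 35 N, so it is home. I'll retreat and check everything.

```bash
python3 -m crank '[[[0,0,-0.02],0,0.0],[[0,0,-0.06],0,0.0],[[0,0,-0.1],0,0.0],[[0,0,-0.14],0,0.0],[[0,0,-0.18],0,0.0],[[0,0,-0.2],0,0.0],[[0,0,-0.2],0,0.0],[[0,0,-0.2],0,0.0]]' >/dev/null
python3 -c "
from tgt import *
st()
A=[]
for n in('scene','top'):
    im=grab(n,2);A.append(im);np.save('g_'+n,im)
    o=np.load(n+'.npy');print(n,'diff vs handle released',np.abs(im-np.load('f_'+n+'.npy'))[140:200,225:300].mean().round(2))
cv2.imwrite('pics/g.png',cv2.resize(np.vstack(A).astype(np.uint8),(480,600)))"
```

```text
t 16.93 pos [0.4767 0.2333 0.3856] q [ 0.56   0.023  1.576 -0.423  1.237  0.677] open 0.002 F [ 0.3 -0.2 -1.1] tau [ 0.11  0.28 -0.01]
x az 85.6 y az 0.2 | z [ 0.463 -0.168 -0.87 ] tilt 29.5 az -20.0
scene diff vs handle released 3.88
top diff vs handle released 2.24
```

View pics/g.png

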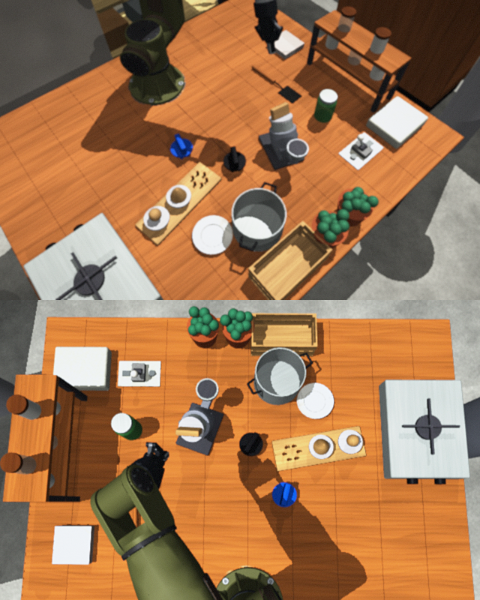

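The handle sits in the mill cup at about (190,425) in the lower half of the picture. The cone and knob tops are still in the rack, and the pot, jar, saucer and spatula are where they were. The arm is touching nothing.

```bash
python3 -c "
from bench import manip
print(manip.hand_in())"
```

```text
the job is handed in; nothing more can be done
None
```

I lifted the handle straight up out of the rack, carried it to the mill, meshed it with the cup, pushed it home and let go. I handed in at about 17 s of the 42 s limit.

**Tilting:** the moves have no tilt command, so I leaned the tool by pushing the arm against its reach limit in the direction of the cup's lean. That gave 29.5°, about 0.5° off the cup's axis. I then turned the handle about 13° to match the measured tooth angle.

**Checks that agreed:**
- The splines went past the tooth tops with no resistance.
- The flange stopped firmly at the predicted depth, at about 42 N along the cup's axis. A second push on the bar top, at about 35 N, met a dead stop with the bar 52.6 mm above the mouth, where 52 is expected.
- In the last pictures the two other tops are still in the rack, and the pot, jar, saucer and spatula look unmoved by eye. The gripper was clear, with about 1 N on the wrist.

**One check disagreed:** in the top camera the flange outline sat about 1 px (2–3 mm) from my model, though the bar top matched. The scene camera and the push test both show the handle fully home. I put the difference down to calibration and play in the splines.

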